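Shut and lock the vacuum sealer

TASK

Shut the vacuum sealer on the worktop: first push its open lid fully down with your fingertips, and only then push the red-handled lever at its right end over, away from you, until it snaps into its rear (locked) position. Do not lift the sealer or shove it out of place, and leave the other things on the worktop where they are.

Things in the scene. Friction and masses are not known exactly. Their poses are not given: they have to be found in the camera images.
- sealer: White vacuum sealer, loose on rubber feet, about 3.2 kg, 180 (x) x 340 (y) x 60 mm high. Origin: centre of its underside; x to its back (lid hinge), away from the robot within 0.35 rad; y to its left; z up. The lid leaves a grey strip, 44 mm, bare along its front (buttons only drawn). A grey housing at its right (-y) end, 26 mm wide, 68 mm high, carries the lever.
- sealer_lid (a joint): Angle of the lid in rad: 0 shut, grows as the lid opens upwards (front edge rises); at most 1.2. Starts open by 0.5 to 0.9. The hinge is stiff: the lid stays where it is left, and about 2 N at the press point push it down.
- lid_hinge (a point): Point on the lid's hinge axis, middle of its length, 82 mm behind the sealer's origin and 62 mm up. The axis runs along the sealer's y.
- lid_press (a point): Point on the outer face of the lid (its top when shut), mid-length, 20 mm short of its front edge: 112 mm from the hinge axis measured along the lid and 23.5 mm off the hinge plane. It moves with the lid; shut, it is 85.5 mm above the worktop. The lid is 310 mm wide in y and 22 mm thick.
- sealer_lever (a joint): Angle of the locking lever in rad. 0: unlocked, leaning 0.60 rad (34 degrees) from upright to the front (sealer's -x, towards the robot), where it starts; 0.60: upright, the dead centre; 1.20: locked, leaning as far to the back. A spring drives it away from dead centre to whichever end is nearer; 2 to 5 N on the handle start it moving.
- lever_pivot (a point): Point on the lever's axis (along the sealer's y), in the middle of the lever's width: 5 mm behind the sealer's origin, 186 mm to its right, 55 mm up.
- lever_handle (a point): Centre of the lever's red handle, a bar 16 mm thick and 32 mm long in the sealer's y, at the end of a 10 mm round steel arm, 85 mm from the pivot. Its centre is 125 mm above the worktop at both ends of the swing and 140 mm when upright.
- mug: White spotted mug, 82 x 117 x 91 mm high; a bystander on the draining board. Origin: centre of its underside.
- tin: Red food tin, 75 mm across, 110 mm high; a bystander on the draining board. Origin: centre of its underside.
- pepper: Small spice jar with a white cap, 41 mm across, 105 mm high; a bystander on the draining board. Origin: centre of its underside.
- lemon: Lemon, 78 x 55 x 56 mm; a bystander behind the sealer. Origin: its underside.
- onion: Red onion, 84 mm across and high; a bystander to the left. Origin: its underside.
- salt_mill: Dark wooden mill, 58 mm across, 170 mm high; a bystander behind and right of the sealer. Origin: centre of its underside.

How it is judged (in metres and radians):
On the way, in this order (a step that is already met when the one before it is completed fails the run):
1. the lid is fully down while the lever is still unlocked (value of joint sealer_lid below 0.05 rad and value of joint sealer_lever below 0.35 rad), for 0.2 s.
2. the lever has snapped over into its locked position with the lid still down (value of joint sealer_lever above 1.08 rad and value of joint sealer_lid below 0.05 rad), for 0.2 s.
At the end, for the whole second after the job is handed in: The lid is down to within 0.05 rad of shut, the lever is in its rear locked position (above 1.08 of 1.20 rad), the sealer stands level and at rest within 30 mm of where it was, and every bystander is within 30 mm of where it was (all of step 2 and distance of each of sealer, mug, tin, pepper, lemon, onion, salt_mill from where it was at the start of the episode below 0.03 m and angle between sealer's own z axis and vertical below 0.05 rad and linear speed of sealer below 0.02 m/s); the robot touches nothing.
It fails at once if the lever is pushed past centre while the lid is not down (value of joint sealer_lever above 0.6 rad and value of joint sealer_lid above 0.1 rad).
It fails at once if the sealer is lifted or tipped (height (world z) of sealer above 0.012 m or angle between sealer's own z axis and vertical above 0.08 rad).
It fails at once if the sealer is shoved out of place (distance of sealer from where it was at the start of the episode above 0.03 m).
It fails at once if a bystander is lifted, knocked or pushed away (distance of any of mug, tin, pepper, lemon, onion, salt_mill from where it was at the start of the episode above 0.03 m).
It also fails if it takes over 48 s, if anything falls off the work surface, if the arm or the gripper's body presses on something with over 40 N, if the wrist force passes 120 N, or if a joint passes its speed limit or range.

ROBOT

A 6-joint arm with a two-finger parallel gripper is mounted at the origin on a cart in front of the work surface, level with it; the furniture and walls round the work are solid. World frame = base frame: x ahead of the robot, y to its left, z up, the work surface at z = 0. Lengths are in mm, angles in rad, forces in N, time in s.
With the tool pointing down it reaches from about 275 to 1000 mm from the base axis. Payload 8.4 kg.
Tool frame: the origin (TCP) lies at the very end of the fingers, on their centre line; the grasp point (between the pads) lies r.hold_point_z behind it (r.hold_point_z is the distance from the TCP to the grasp point, in mm); x points along the fingers, z is the direction in which the jaws open and shut, and the axes are right-handed (so a half turn about x gives the same grasp; the last joint's range is limited). The gripper opens to 85 mm and grips with 20 to 120 N. Pads are 22 mm wide; open, the fingers measure 114 mm over their backs; the gripper's body (76 mm by 85 mm) begins 54 mm behind the grasp point. The pads swing forward as they close: fully open they stand 13 mm farther back than shut.
Start: joints at [-1.139, 0.353, 1.633, -0, 1.155, -0.002], TCP at [262.7, -567.112, 231.281] pointing down, gripper open.
Joint ranges: [-2.63, 2.63], [-0.92, 2.1], [0.06, 2.66], [-1.3, 4.44], [0, 2.69], [-3.02, 3.02]. Speed limits (rad/s): [2.22, 2.22, 2.79, 3.14, 3.14, 3.14].

INTERFACE

Orientations are given as [roll, pitch, yaw] about the fixed x, y, z axes, in that order (R = Rz(yaw) Ry(pitch) Rx(roll)).
In Python, from rig import r gives the robot as it stands.
- The arm moves only by the tool jog_arm, never from a script. Its argument "series" is a list of rows, each a list of 7 numbers: the turn, a rotation vector about the tool's x, y, z in degrees, then the shift along the tool's x, y, z in cm, then the opening, from 0 (shut) to 1 (fully open). In form: [[wx, wy, wz, tx, ty, tz, fingers], ...]. A call has 1 to 20 rows; each row shifts and turns the commanded pose from where the row before left it, along the tool's axes as they then stand; what a row does not reach is not made up. A row lasts 1/10 s, in which the tool goes at most 50 mm and 8.59 degrees, less where a joint would pass 70% of its speed; a pose out of reach is approached as far as the arm can. A call with a gripper value outside its range is refused whole. The fingers move at their own pace and stop on an object; "force" is the grip in N (left out, the last holds). Time passes only in rows, so rows that do not move let the fingers close. It gives the time, the measured TCP pose, the force and the opening at its end, in the units of the state.
- r.sense(): the state, without advancing time (a new reading comes with each control period).
- r.grab_frame(name): name is "scene" or "top"; returns (picture, depth): 400x640x3 uint8, red, green, blue; 400x640 float32, mm along the optical axis (not along the pixel's ray), 0 where there is no reading.
- r.get_calibration(name): a dict with "mtx" (3x3 intrinsics, pixels), "position" and "rotation" of the camera in the world. Camera axes: x right, y down, z forward; pixel columns grow to the right and rows downward; lengths in mm; the calibration is good to about 2 mm. A picture is of the moment at which its call begins. get_calibration takes no time and is no camera call.
- r.sign_off(): hands the job in, once; it reports no verdict.
The state is a dict: "clock": time; "qpos": joint angles; "qvel": joint speeds; "joint_efforts": joint torques, N m; "eef_pos": TCP position; "tcp_rot": TCP orientation; "contact_force": force on the tool from outside, world axes, zero at the start; "wrist_torque": the same for the moment, N m; "opening": opening from 0.0 (shut) to 1.0 (fully open).
Only numpy, scipy, OpenCV 4.12 (cv2) and the standard library are available. Lean on these libraries where they do the work, as an engineer would, in place of code of your own. Each camera call takes 0.05 s, during which the arm holds its last target.

## Working session

There is one attempt and no reset: what is moved stays moved. The work goes in short steps, Python scripts to look and compute and a tool call to move; the robot and the scene stay as the last step left them, time stands still between calls to the robot, and variables do not carry over. Pictures are saved under pics/ and viewed, and the job is handed in when it is done.

Besides the shell and the picture viewer there is one more tool, called after ">>>" in YAML: its name, and indented under it one key for each argument. jog_arm: Moves the arm, as the interface text tells. Its arguments: {"type":"object","properties":{"series":{"type":"array"},"force":{"type":"number"}},"required":["series"]}

```bash
mkdir -p pics; ls
python3 - <<'E'
from rig import r
import cv2,numpy as np
print(r.sense(), r.hold_point_z)
for n in("scene","top"):
    im,d=r.grab_frame(n); cv2.imwrite(f"pics/{n}0.png",im[:,:,::-1]); np.savez(f"{n}0.npz",im=im,d=d)
    print(n,r.get_calibration(n))
E
```

```text
pics
{'clock': 0.0, 'qpos': array([-1.13938898e+00,  3.53659509e-01,  1.63416063e+00, -2.06853149e-05,
        1.15519481e+00, -2.41403789e-03]), 'qvel': array([ 0.00197539, -0.00136416, -0.00028933,  0.0015673 ,  0.00136622,
        0.00063574]), 'joint_efforts': array([-1.71403644e-03, -6.05250049e+01, -3.42076313e+01,  6.12093868e-05,
        9.20864695e-03,  4.82537087e-05]), 'eef_pos': array([ 262.49415327, -566.66425383,  230.54325154]), 'tcp_rot': array([-3.13071025,  1.56937391,  2.01550848]), 'contact_force': array([-0.63041499, -0.72015763, -0.38201835]), 'wrist_torque': array([0.02242584, 0.00304126, 0.03389141]), 'opening': 1.0019806460127991} 18.700000000000003
scene {'mtx': array([[495.16845765,   0.        , 324.1778914 ],
       [  0.        , 495.16845765, 198.72689733],
       [  0.        ,   0.        ,   1.        ]]), 'position': array([-177.65103088, -969.8891228 , 1551.46315269]), 'rotation': array([-2.45736562, -0.00428535, -0.66988608])}
top {'mtx': array([[512.45443416,   0.        , 310.85061425],
       [  0.        , 512.45443416, 203.54214659],
       [  0.        ,   0.        ,   1.        ]]), 'position': array([ 259.02989987,  -48.215832  , 1658.76533494]), 'rotation': array([-2.95770107, -0.00355608, -1.56484382])}
```

View pics/scene0.png

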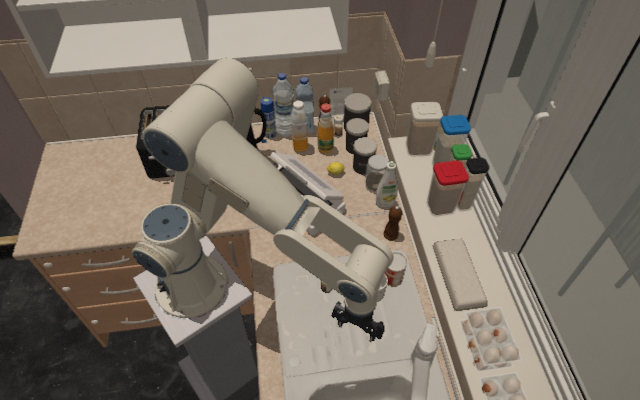

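View pics/top0.png

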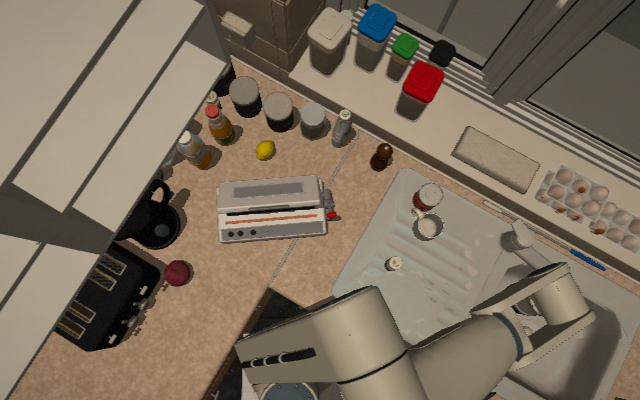

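The top view shows the open sealer at about (272,210), its red handle at (332,215), the mill at (381,157), lemon at (265,150) and onion at (177,272). The sealer's right end is clear in this view, so I'll zoom in there.

```bash
cat > h.py <<'E'
import numpy as np,cv2
from scipy.spatial.transform import Rotation as R
from rig import r
def pts(n,us,vs,d):
    c=r.get_calibration(n);K=c["mtx"];Rm=R.from_euler('xyz',c["rotation"]).as_matrix()
    us=np.atleast_1d(us).astype(float);vs=np.atleast_1d(vs).astype(float)
    p=np.stack([(us-K[0,2])/K[0,0],(vs-K[1,2])/K[1,1],np.ones_like(us)],-1)*np.atleast_1d(d)[:,None]
    return p@Rm.T+c["position"]
def plane(n,u,v,z):
    a=pts(n,u,v,[1000.]*np.size(u));o=r.get_calibration(n)["position"]
    return o+(a-o)*((z-o[2])/(a[:,2]-o[2]))[:,None]
E
python3 - <<'E'
from h import *
f=np.load("top0.npz");im,d=f["im"],f["d"]
cv2.imwrite("pics/topz.png",cv2.resize(im[165:255,205:350,::-1],None,fx=5.5,fy=5.5,interpolation=cv2.INTER_CUBIC))
hsv=cv2.cvtColor(im,cv2.COLOR_RGB2HSV)
m=((hsv[...,0]<8)|(hsv[...,0]>172))&(hsv[...,1]>150)&(hsv[...,2]>90)
m[:, :322]=0;m[:,345:]=0;m[:200]=0;m[230:]=0
v,u=np.nonzero(m);print(len(u),u.mean(),v.mean(),pts("top",u,v,d[v,u]).round(0).tolist()[:40])
print("handle@125",plane("top",u.mean(),v.mean(),125))
vv,uu=np.mgrid[0:400,0:640]
P=pts("top",uu.ravel(),vv.ravel(),d.ravel()).reshape(400,640,3);np.save("P.npy",P)
for c in (235,255,270,285,305,320,327):
    print(c,[tuple(P[v,c].round(0).astype(int)) for v in range(172,246,4)])
E
```

```text
46 331.0217391304348 214.3913043478261 [[519.0, -113.0, 122.0], [519.0, -116.0, 125.0], [519.0, -119.0, 125.0], [519.0, -123.0, 122.0], [515.0, -101.0, 128.0], [514.0, -104.0, 133.0], [515.0, -107.0, 127.0], [514.0, -110.0, 135.0], [514.0, -113.0, 137.0], [514.0, -116.0, 136.0], [515.0, -119.0, 131.0], [513.0, -122.0, 139.0], [514.0, -125.0, 134.0], [512.0, -98.0, 126.0], [511.0, -101.0, 133.0], [512.0, -104.0, 130.0], [511.0, -107.0, 132.0], [511.0, -110.0, 132.0], [510.0, -113.0, 138.0], [511.0, -116.0, 134.0], [511.0, -119.0, 133.0], [511.0, -122.0, 133.0], [510.0, -125.0, 138.0], [532.0, -135.0, 6.0], [508.0, -98.0, 133.0], [509.0, -101.0, 129.0], [509.0, -104.0, 130.0], [508.0, -107.0, 133.0], [508.0, -110.0, 134.0], [508.0, -113.0, 134.0], [508.0, -116.0, 136.0], [508.0, -119.0, 132.0], [509.0, -122.0, 130.0], [509.0, -125.0, 130.0], [530.0, -135.0, 1.0], [505.0, -101.0, 130.0], [505.0, -104.0, 133.0], [505.0, -107.0, 136.0], [505.0, -110.0, 133.0], [504.0, -113.0, 139.0]]
handle@125 [[ 511.26590598 -113.3454711   125.        ]]
235 [(np.int64(672), np.int64(200), np.int64(4)),
[... 5395 characters left out ...]
np.int64(622), np.int64(-106), np.int64(-6)), (np.int64(596), np.int64(-104), np.int64(51)), (np.int64(583), np.int64(-104), np.int64(49)), (np.int64(567), np.int64(-103), np.int64(64)), (np.int64(553), np.int64(-103), np.int64(73)), (np.int64(543), np.int64(-104), np.int64(55)), (np.int64(531), np.int64(-104), np.int64(54)), (np.int64(505), np.int64(-101), np.int64(130)), (np.int64(508), np.int64(-104), np.int64(34)), (np.int64(500), np.int64(-105), np.int64(0)), (np.int64(485), np.int64(-105), np.int64(9)), (np.int64(473), np.int64(-105), np.int64(6)), (np.int64(461), np.int64(-106), np.int64(-2)), (np.int64(447), np.int64(-105), np.int64(4)), (np.int64(435), np.int64(-106), np.int64(-2))]
```

View pics/topz.png

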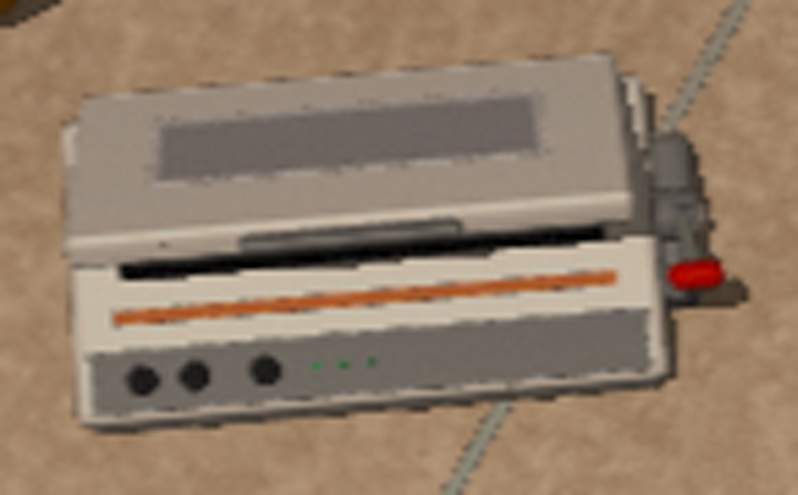

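Run:
```python
from h import *
P=np.load("P.npy")
us=[];vs=[]
for c in range(226,318):
    v=[v for v in range(215,250) if 50<P[v,c,2]<75]
    us.append(c);vs.append(max(v)+.5)
q=plane("top",us,vs,60.)
vx,vy,x0,y0=cv2.fitLine(q[:,:2].astype(np.float32),cv2.DIST_HUBER,0,.01,.01).ravel()
print("front line",vx,vy,x0,y0); psi=np.arctan2(-vx,vy) if vy>0 else np.arctan2(vx,-vy)
ex=np.array([np.cos(psi),np.sin(psi)]);ey=np.array([-ex[1],ex[0]])
L=[];Rr=[]
for v in range(225,236):
    c=[c for c in range(205,330) if 50<P[v,c,2]<75]
    a=plane("top",[min(c)-.5,max(c)+.5],[v,v],[60.,60.])[:,:2]@ey; L.append(a[0]);Rr.append(a[1])
print(psi,np.round(L,1),np.round(Rr,1))
fx=np.array([x0,y0])@ex; print("front x'",fx)
# left side at -y +170
yl=np.median(L); o=(fx+90)*ex+(yl-170)*ey; print("origin",o)
h=np.array([511.3,-113.3]); print("handle in sealer",(h-o)@ex,(h-o)@ey)
# lid fit
M=(P[...,2]>80)&(P[...,2]<230); M[:165]=0;M[245:]=0;M[:,:215]=0;M[:,322:]=0
p=P[M]; s=np.c_[(p[:,:2]-o)@ex,(p[:,:2]-o)@ey,p[:,2]]
print(s.min(0),s.max(0)); A=np.polyfit(s[:,0],s[:,2],1); print("lid ang",np.arctan(-A[0]))
print(plane("top",[0],[0],60.).shape)
for n,u,v in(("mill",381,157),("lemon",265,150),("onion",177,272),("tin",428,195),("mug",430,228),("pepper",395,263)): print(n,P[v,u].round())
```

```text
front line 0.08923597 -0.99601054 445.85312 70.456604
0.08935483 [196.9 197.1 197.2 197.4 197.5 197.7 197.8 198.  198.2 198.3 198.5] [-141.8 -141.5 -141.3 -141.  -140.7 -140.4 -140.1 -139.9 -139.6 -123.7
  -82.7]
front x' 450.36166
origin [535.73501755  75.79890903]
handle in sealer -41.21195943823814 -186.16402439234838
[ -17.30583853 -154.07389626   80.02392816] [ 97.80764895 155.80370744 176.80006203]
lid ang 0.6569976116810778
(1, 3)
mill [ 686. -265.  147.]
lemon [732.  97.  59.]
onion [338. 358.  71.]
tin [ 576. -413.  112.]
mug [ 488. -440.    9.]
pepper [ 367. -306.  112.]
```

```bash
cat >> h.py <<'E'
O=np.array([535.7,75.8]);PSI=.09
ex=np.array([np.cos(PSI),np.sin(PSI)]);ey=np.array([-ex[1],ex[0]])
def w(x,y,z): return np.r_[O+x*ex+y*ey,z]
def tool(target):
    s=r.sense();T=R.from_euler('xyz',s["tcp_rot"]).as_matrix()
    return T.T@(target-s["eef_pos"])/10
E
python3 - <<'E'
from h import *
s=r.sense();T=R.from_euler('xyz',s["tcp_rot"]).as_matrix();print(T.round(3))
print(w(7,0,148.5),w(-30,0,85.5),w(-43,-186,125))
print(tool(w(7,0,300)))
E
```

```text
[[-0.001  0.907  0.42 ]
 [ 0.001  0.42  -0.907]
 [-1.     0.    -0.001]]
[542.67166913  76.42914984 148.5       ] [505.82141801  73.10364352  85.5       ] [ 509.59144263 -113.31198596  125.        ]
[ -6.87601033  52.45250033 -46.59082475]
```

>>> jog_arm:
  series:
    - [0, 0, 0, -3.5, 0, 0, 0]
    - [0, 0, 0, -3.5, 0, 0, 0]
    - [6.6, 0, 0, 0, 0, 0, 0]
    - [6.6, 0, 0, 0, 0, 0, 0]
    - [6.5, 0, 0, 0, 0, 0, 0]
    - [0, 0, 0, 0, 1.85, -3.4, 0]
    - [0, 0, 0, 0, 1.85, -3.4, 0]
    - [0, 0, 0, 0, 1.85, -3.4, 0]
    - [0, 0, 0, 0, 1.85, -3.4, 0]
    - [0, 0, 0, 0, 1.85, -3.4, 0]
    - [0, 0, 0, 0, 1.85, -3.4, 0]
    - [0, 0, 0, 0, 1.85, -3.4, 0]
    - [0, 0, 0, 0, 1.85, -3.4, 0]
    - [0, 0, 0, 0, 1.85, -3.4, 0]
    - [0, 0, 0, 0, 1.85, -3.4, 0]
    - [0, 0, 0, 0, 1.85, -3.4, 0]
    - [0, 0, 0, 0, 1.85, -3.4, 0]
    - [0, 0, 0, 0, 1.85, -3.4, 0]
    - [0, 0, 0, 0, 1.85, -3.4, 0]

```text
clock: 2.0
eef_pos: [478.1, -68.2, 301.1]
tcp_rot: [-1.563, 1.571, -3.044]
contact_force: [0.4, -0.5, -0.4]
opening: -0.004
```

Run:
```python
from h import *
s=r.sense();T=R.from_euler('xyz',s["tcp_rot"]).as_matrix();print(T.round(3),s["qpos"],s["eef_pos"],s["contact_force"])
print(tool(w(7,0,180)))
```

```text
[[-0.     0.996  0.09 ]
 [-0.     0.09  -0.996]
 [-1.    -0.     0.   ]] [-1.44710988e-01  6.18253241e-02  1.84264976e+00 -5.66029578e-05
  1.23733422e+00  1.33610153e+00] [478.06887739 -68.17149629 301.14756962] [ 0.40631929 -0.48539669 -0.38637115]
[ 12.11300831   7.7365179  -13.82090201]
```

>>> jog_arm:
  series:
    - [0, 0, 0, 0, 1.9, -3.5, 0]
    - [0, 0, 0, 0, 1.9, -3.5, 0]
    - [0, 0, 0, 0, 2.0, -3.4, 0]
    - [0, 0, 0, 0, 1.9, -3.4, 0]
    - [0, 0, 0, 4, 0, 0, 0]
    - [0, 0, 0, 4, 0, 0, 0]
    - [0, 0, 0, 3, 0, 0, 0]
    - [0, 0, 0, 0, 0, 0, 0]

```text
clock: 2.8
eef_pos: [539.0, 74.3, 187.1]
tcp_rot: [-1.527, 1.563, -3.007]
contact_force: [-0.0, 0.5, -0.6]
opening: -0.001
```

Run:
```python
from h import *
s=r.sense();print(tool(w(7,0,148.5)))
for n in("scene","top"):
    im,d=r.grab_frame(n)
    c=im[120:280,200:400] if n=="scene" else im[140:290,190:400]
    cv2.imwrite(f"pics/{n}1.png",cv2.resize(c[:,:,::-1],None,fx=3.6,fy=3.6,interpolation=cv2.INTER_CUBIC))
```

```text
[ 3.86097778  0.41099371 -0.17853451]
```

View pics/scene1.png

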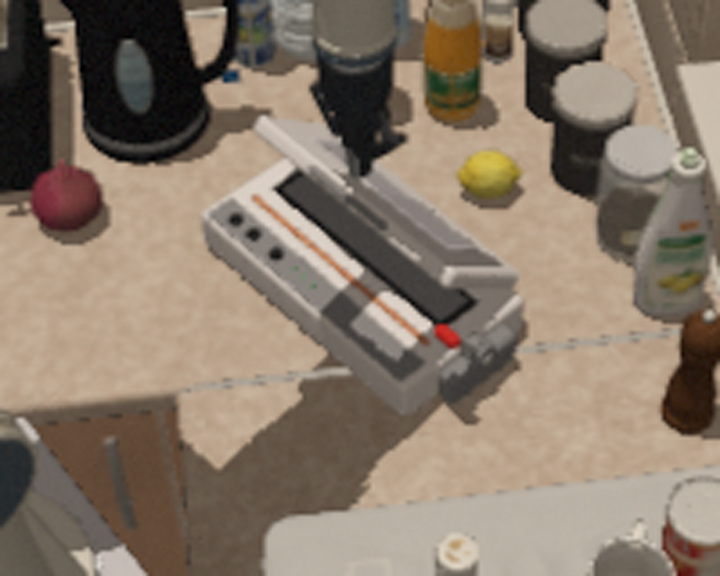

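View pics/top1.png

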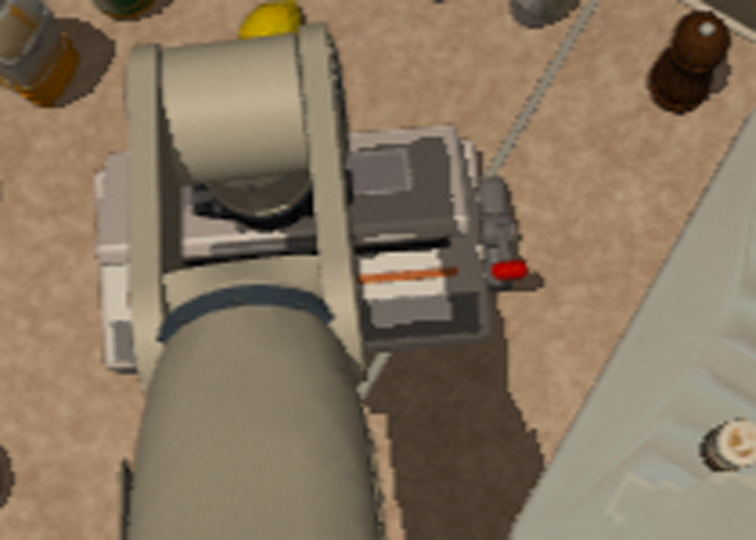

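>>> jog_arm:
  series:
    - [0, 0, 0, 0, 1.0, 0.0, 0]
    - [0, 0, 0, 1, 0, 0, 0]
    - [0, 0, 0, 1, 0, 0, 0]
    - [0, 0, 0, 0.7, 0, 0, 0]
    - [0, 0, 0, 0.6, -0.6, 0, 0]
    - [0, 0, 0, 0.6, -0.6, 0, 0]
    - [0, 0, 0, 0.7, -0.5, 0, 0]
    - [0, 0, 0, 0.7, -0.5, 0, 0]
    - [0, 0, 0, 0, 0, 0, 0]

```text
clock: 3.8
eef_pos: [528.7, 73.4, 137.2]
tcp_rot: [-1.542, 1.569, -3.023]
contact_force: [0.4, -0.6, 0.3]
opening: 0.0
```

Run:
```python
from h import *
s=r.sense();p=s["eef_pos"];print((p[:2]-O)@ex,(p[:2]-O)@ey,p[2],s["contact_force"],s["tcp_rot"])
n="scene"
im,d=r.grab_frame(n)
c=im[120:280,200:400]
cv2.imwrite(f"pics/{n}2.png",cv2.resize(c[:,:,::-1],None,fx=3.6,fy=3.6,interpolation=cv2.INTER_CUBIC))
```

```text
-7.141918782656093 -1.7801491066507018 137.21427052786353 [ 0.4180306  -0.61693156  0.33149784] [-1.54172188  1.56886111 -3.02250125]
```

View pics/scene2.png

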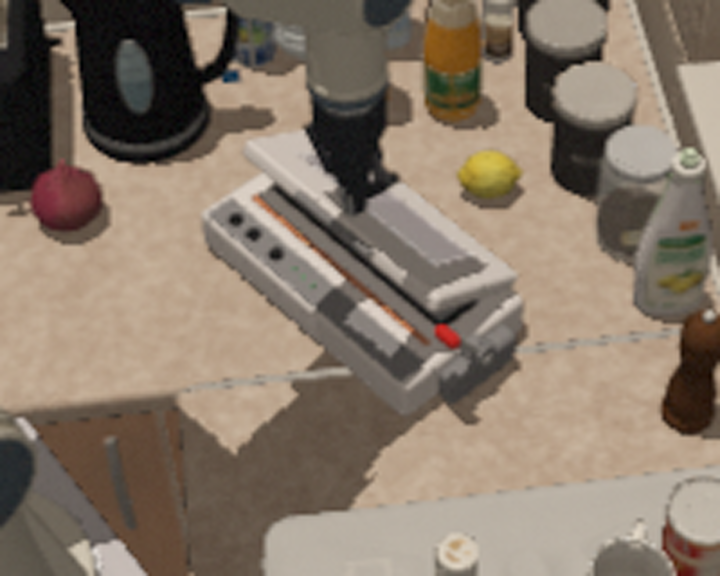

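The lid is following the fingertip, which is at (355,205) in the crop, and the sealer hasn't moved.

>>> jog_arm:
  series:
    - [0, 0, 0, 0.7, -0.5, 0, 0]
    - [0, 0, 0, 0.7, -0.4, 0, 0]
    - [0, 0, 0, 0.8, -0.4, 0, 0]
    - [0, 0, 0, 0.8, -0.3, 0, 0]
    - [0, 0, 0, 0.8, -0.2, 0, 0]
    - [0, 0, 0, 0.6, -0.1, 0, 0]
    - [0, 0, 0, 0.3, 0, 0, 0]
    - [0, 0, 0, 0, 0, 0, 0]
    - [0, 0, 0, 0, 0, 0, 0]

```text
clock: 4.75
eef_pos: [511.8, 71.9, 91.3]
tcp_rot: [1.627, 1.57, 0.146]
contact_force: [-0.0, 0.5, 0.3]
opening: -0.003
```

Run:
```python
from h import *
s=r.sense();p=s["eef_pos"];print((p[:2]-O)@ex,(p[:2]-O)@ey,p[2],s["contact_force"],s["tcp_rot"])
```

```text
-24.11812317208447 -1.7791832706925406 91.34443227742744 [-0.01499512  0.54395198  0.295881  ] [1.62669471 1.57001377 0.14582246]
```

>>> jog_arm:
  series:
    - [0, 0, 0, 0.2, 0, 0, 0]
    - [0, 0, 0, 0.2, 0, 0, 0]
    - [0, 0, 0, 0.2, 0, 0, 0]
    - [0, 0, 0, 0.1, 0, 0, 0]
    - [0, 0, 0, 0, 0, 0, 0]
    - [0, 0, 0, 0, 0, 0, 0]
    - [0, 0, 0, 0, 0, 0, 0]

```text
clock: 5.45
eef_pos: [511.2, 71.8, 85.4]
tcp_rot: [-2.024, 1.571, 2.778]
contact_force: [-6.4, -0.8, 18.3]
opening: -0.003
```

The upward force is 18 N at z = 85.4, which matches the expected shut height of 85.5. I'll hold briefly, lift and check the lid.

>>> jog_arm:
  series:
    - [0, 0, 0, 0, 0, 0, 0]
    - [0, 0, 0, -2, 0, 0, 0]
    - [0, 0, 0, -4, 0, 0, 0]
    - [0, 0, 0, -4, 0, 0, 0]
    - [0, 0, 0, 0, -4, 2, 0]
    - [0, 0, 0, 0, -4, 4, 0]
    - [0, 0, 0, 0, -1, 4, 0]
    - [0, 0, 0, 0, 0, 4, 0]
    - [0, 0, 0, 0, 0, 4, 0]
    - [0, 0, 0, 0, 0, 0, 0]
    - [0, 0, 0, 0, 0, 0, 0]

```text
clock: 6.55
eef_pos: [442.0, -111.1, 184.2]
tcp_rot: [2.771, 1.571, 1.287]
contact_force: [-0.2, -0.2, -0.1]
opening: 0.001
```

Run:
```python
from h import *
s=r.sense();p=s["eef_pos"];print((p[:2]-O)@ex,(p[:2]-O)@ey,p[2],s["contact_force"],s["tcp_rot"])
for n in("scene","top"):
    im,d=r.grab_frame(n)
    c=im[120:280,200:400] if n=="scene" else im[140:290,190:400]
    cv2.imwrite(f"pics/{n}3.png",cv2.resize(c[:,:,::-1],None,fx=3.6,fy=3.6,interpolation=cv2.INTER_CUBIC))
    if n=="top":
        for col in(235,255): print([tuple(int(x) for x in pts(n,col,v,d[v,col])[0]) for v in range(176,246,6)])
        hsv=cv2.cvtColor(im,cv2.COLOR_RGB2HSV)
        m=((hsv[...,0]<8)|(hsv[...,0]>172))&(hsv[...,1]>150)&(hsv[...,2]>90)
        m[:, :322]=0;m[:,345:]=0;m[:200]=0;m[230:]=0
        v,u=np.nonzero(m);print("handle",len(u), plane(n,u.mean(),v.mean(),125.) if len(u) else 0)
```

```text
-110.1575213163517 -177.76091863915443 184.16057459931017 [-0.16254898 -0.16696721 -0.06102221] [2.77083864 1.57055131 1.28749976]
[(657, 199, 6), (638, 199, 1), (599, 186, 85), (581, 186, 79), (561, 185, 82), (540, 183, 94), (522, 182, 91), (504, 183, 85), (485, 182, 84), (470, 185, 59), (451, 184, 61), (435, 189, 28)]
[(659, 133, 1), (637, 132, 7), (600, 123, 83), (580, 122, 86), (560, 122, 89), (541, 121, 94), (523, 121, 89), (504, 120, 88), (486, 120, 82), (470, 122, 65), (451, 121, 65), (440, 129, -9)]
handle 0 0
```

View pics/scene3.png

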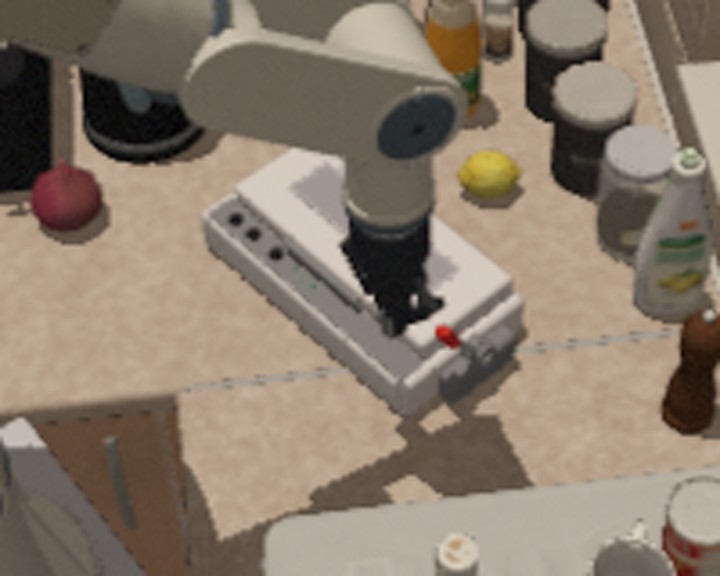

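View pics/top3.png

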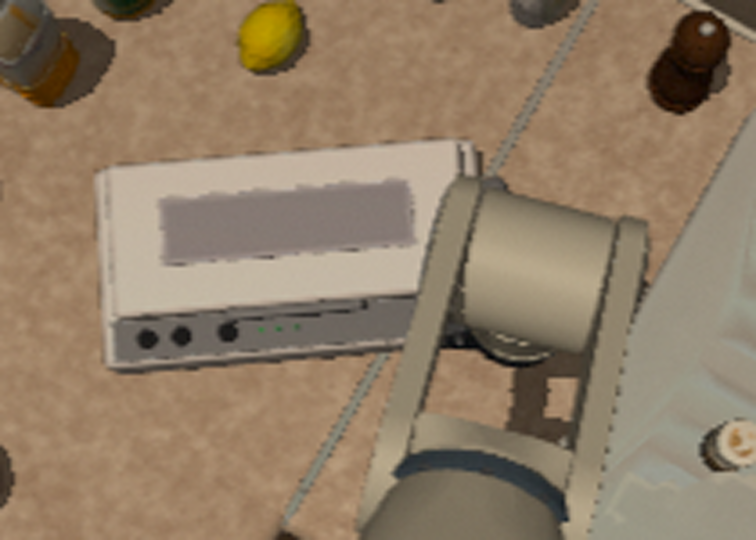

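The lid is flat at about 85 mm and the lever is still forward, with its handle at scene crop (447,335). Next I'll go down in front of the handle and push it back.

>>> jog_arm:
  series:
    - [0, 0, 0, 2, 0, 0.8, 0]
    - [0, 0, 0, 3, 0, 0, 0]
    - [0, 0, 0, 2, 0, 0, 0]
    - [0, 0, 0, 0, 2, 0, 0]
    - [0, 0, 0, 0, 2, 0, 0]
    - [0, 0, 0, 0, 1, 0, 0]
    - [0, 0, 0, 0, 0.5, 0, 0]
    - [0, 0, 0, 0, 0, 0, 0]
    - [0, 0, 0, 0, 0, 0, 0]

```text
clock: 7.55
eef_pos: [496.8, -113.1, 114.1]
tcp_rot: [-2.084, 1.57, 2.718]
contact_force: [-1.3, -0.4, -0.5]
opening: 0.001
```

Run:
```python
from h import *
s=r.sense();p=s["eef_pos"];print((p[:2]-O)@ex,(p[:2]-O)@ey,p[2],s["contact_force"])
n="scene"
im,d=r.grab_frame(n)
c=im[160:260,260:385]
cv2.imwrite(f"pics/{n}4.png",cv2.resize(c[:,:,::-1],None,fx=5.5,fy=5.5,interpolation=cv2.INTER_CUBIC))
```

```text
-55.682392828002214 -184.6776268130267 114.08960125958846 [-1.3335672  -0.42047258 -0.51856723]
```

View pics/scene4.png

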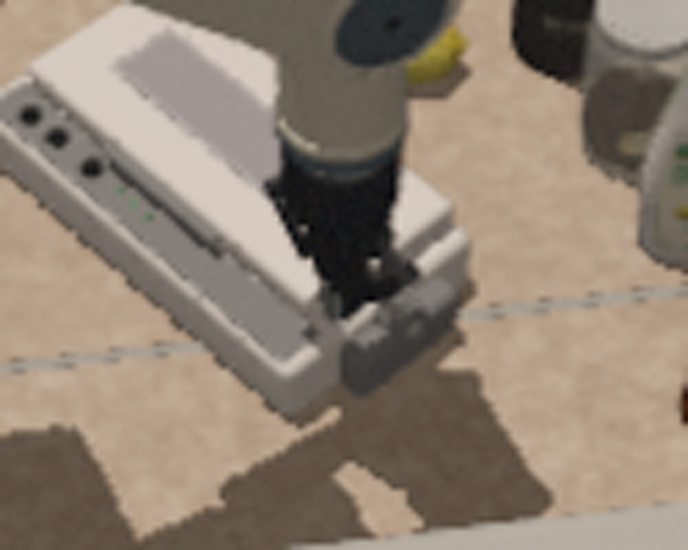

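>>> jog_arm:
  series:
    - [0, 0, 0, 0, 1, 0, 0]
    - [0, 0, 0, 0, 1, 0, 0]
    - [0, 0, 0, 0, 1, 0, 0]
    - [0, 0, 0, 0, 0, 0, 0]

```text
clock: 8.0
eef_pos: [529.6, -111.0, 114.6]
tcp_rot: [1.347, 1.568, -0.133]
contact_force: [-0.6, -0.3, 0.4]
opening: -0.003
```

Run:
```python
from h import *
s=r.sense();p=s["eef_pos"];print((p[:2]-O)@ex,(p[:2]-O)@ey,p[2],s["contact_force"])
for n in("scene","top"):
    im,d=r.grab_frame(n)
    c=im[160:260,260:385] if n=="scene" else im[165:255,205:350]
    cv2.imwrite(f"pics/{n}5.png",cv2.resize(c[:,:,::-1],None,fx=5.5,fy=5.5,interpolation=cv2.INTER_CUBIC))
```

```text
-22.86316619689149 -185.4497021844381 114.60674808126947 [-0.64795975 -0.29285684  0.37337139]
```

View pics/scene5.png

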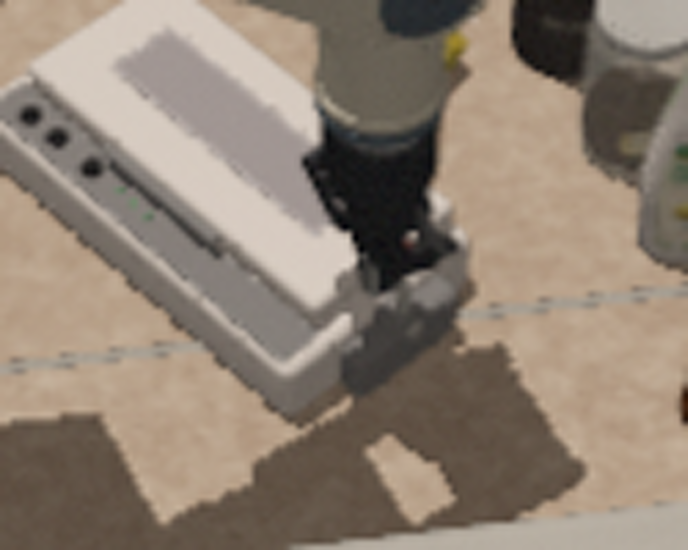

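>>> jog_arm:
  series:
    - [0, 0, 0, 0, 0.8, 0, 0]
    - [0, 0, 0, 0, 0.8, 0, 0]
    - [0, 0, 0, 0, 0.8, 0, 0]
    - [0, 0, 0, 0, 0.8, 0, 0]
    - [0, 0, 0, 0, 0, 0, 0]
    - [0, 0, 0, 0, 0, 0, 0]
    - [0, 0, 0, 0, 0, 0, 0]

```text
clock: 8.8
eef_pos: [558.9, -107.9, 114.1]
tcp_rot: [-1.85, 1.57, 2.952]
contact_force: [0.5, -0.1, -0.7]
opening: 0.001
```

Run:
```python
from h import *
s=r.sense();p=s["eef_pos"];print((p[:2]-O)@ex,(p[:2]-O)@ey,p[2],s["contact_force"])
for n in("scene","top"):
    im,d=r.grab_frame(n)
    c=im[160:260,260:385] if n=="scene" else im[165:255,205:350]
    cv2.imwrite(f"pics/{n}6.png",cv2.resize(c[:,:,::-1],None,fx=5.5,fy=5.5,interpolation=cv2.INTER_CUBIC))
```

```text
6.601261745812852 -185.05563767890837 114.12263808920648 [ 0.46457632 -0.12668663 -0.73860386]
```

View pics/scene6.png

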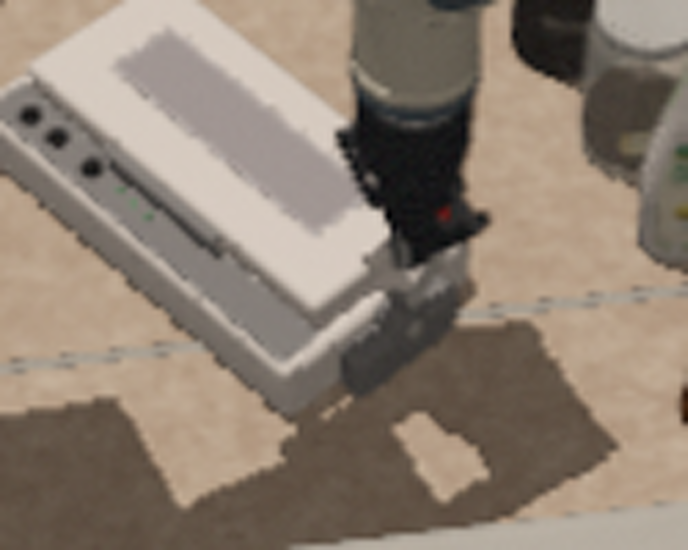

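>>> jog_arm:
  series:
    - [0, 0, 0, 0, -2, 0, 0]
    - [0, 0, 0, 0, -3, 0, 0]
    - [0, 0, 0, -3, -3, 0, 0]
    - [0, 0, 0, -4, -4, 0, 0]
    - [0, 0, 0, -4, -4, 0, 0]
    - [0, 0, 0, -4, -3, 3, 0]
    - [0, 0, 0, 0, -3, 4, 0]
    - [0, 0, 0, 0, -2, 4, 0]
    - [0, 0, 0, 0, 0, 4, 0]
    - [0, 0, 0, 0, 0, 0, 0]
    - [0, 0, 0, 0, 0, 0, 0]

```text
clock: 10.0
eef_pos: [346.3, -273.8, 249.2]
tcp_rot: [-2.743, 1.57, 2.057]
contact_force: [-0.6, 0.4, -0.3]
opening: 0.0
```

Run:
```python
from h import *
s=r.sense();p=s["eef_pos"];print(p,s["contact_force"])
f=np.load("top0.npz");
for n in("scene","top"):
    im,d=r.grab_frame(n)
    c=im[120:280,200:400] if n=="scene" else im[140:290,190:400]
    cv2.imwrite(f"pics/{n}7.png",cv2.resize(c[:,:,::-1],None,fx=3.6,fy=3.6,interpolation=cv2.INTER_CUBIC))
    hsv=cv2.cvtColor(im,cv2.COLOR_RGB2HSV)
    m=((hsv[...,0]<8)|(hsv[...,0]>172))&(hsv[...,1]>150)&(hsv[...,2]>90)
    k=np.zeros_like(m)
    if n=="top": k[185:230,322:345]=1
    else: k[170:230,315:350]=1
    v,u=np.nonzero(m&k)
    if len(u):
        h=plane(n,u.mean(),v.mean(),125.)[0,:2];print(n,"handle",len(u),u.mean(),v.mean(),(h-O)@ex,(h-O)@ey)
    if n=="top":
        for col in(235,255,285): print([tuple(int(x) for x in pts(n,col,v,d[v,col])[0]) for v in range(182,246,6)])
```

```text
[ 346.32329158 -273.83188203  249.16104237] [-0.58536475  0.35648081 -0.25584342]
scene handle 23 342.5217391304348 198.91304347826087 50.456289750268915 -185.52886388193494
top handle 15 327.46666666666664 185.4 49.22519015886412 -183.52750796087258
[(637, 199, 2), (601, 187, 77), (580, 185, 86), (560, 184, 89), (542, 184, 83), (522, 182, 91), (505, 184, 77), (486, 183, 81), (469, 184, 65), (451, 184, 60), (436, 189, 26)]
[(640, 134, -6), (599, 123, 87), (580, 122, 86), (560, 121, 90), (541, 121, 89), (523, 121, 87), (505, 121, 84), (485, 120, 86), (470, 122, 64), (451, 121, 64), (439, 128, -1)]
[(620, 29, 82), (600, 29, 86), (579, 28, 93), (561, 28, 89), (542, 28, 90), (525, 28, 80), (505, 27, 88), (487, 27, 82), (470, 28, 64), (452, 28, 58), (440, 30, -1)]
```

View pics/scene7.png

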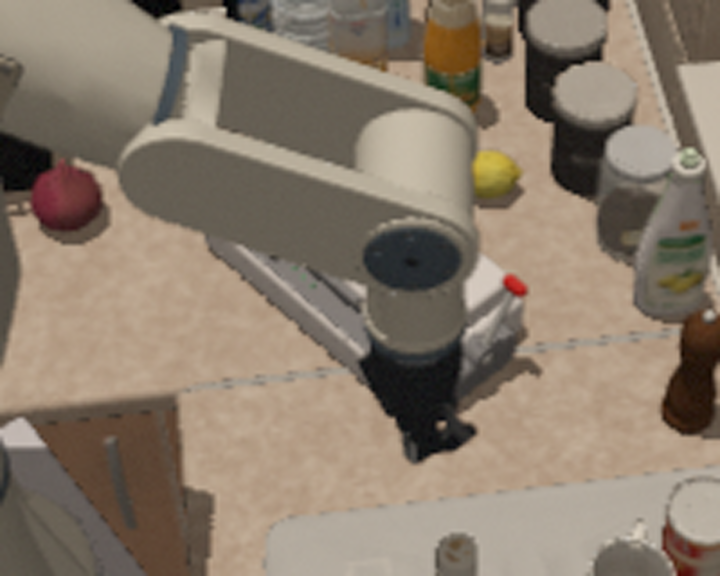

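View pics/top7.png

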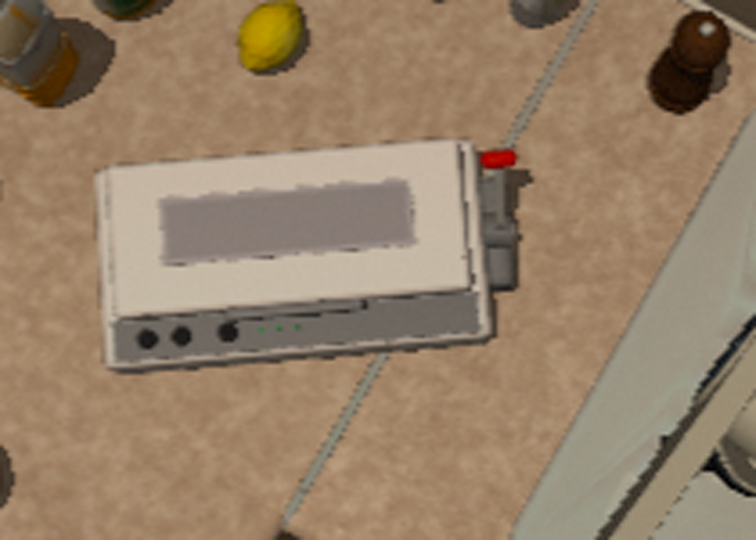

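The lever is back: its handle is at (497,158) in the top crop, lying 50 mm behind the sealer's origin where 53 is expected. The lid is flat and nothing has shifted.

```bash
python3 -c "
from rig import r
print(r.sign_off())"
```

```text
the job is handed in; nothing more can be done
None
```

I pressed the lid down with closed fingertips, lifted off, then pushed the red lever back past dead centre and withdrew. I handed the job in at about 10 s of the 48 s; no verdict was reported.

- **Lid:** it stopped at z = 85.4 mm under 18 N, against an expected 85.5 mm. After I withdrew, the depth readings across its top were still flat at about 77–93 mm.
- **Lever:** the handle was 50 mm behind the sealer's origin by both cameras. Fully locked should be 53 mm, so it reads 3–4 mm short, which is within the measuring error and the slight clipping of the colour mask.
- **Surroundings:** the sealer's front edge was where it started. The lemon and mill looked unmoved in the last top picture and the onion in the last scene picture. The tin, mug and pepper jar were partly hidden by the arm or out of frame. I only know that the hand passed well above them.
- **Arm:** it ended in free air at z = 249 mm with under 1 N on the tool.

No check failed.

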